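# Reset the tripped breaker

### The job

One of the three circuit breakers on the board has tripped: its black lever stands about midway while the other two lean away from you, at ON. Reset it: push its lever toward you to OFF, against its resistance, until it comes to its firm stop, and then throw it the other way until it is fully ON. Push with feeling: the case is only clipped to its rail, and a shove of more than about 16 N shifts it, which must not happen; leave the other two breakers on and the things round the board where they stand.

Things in the scene. Friction and masses are not known exactly. Their poses are not given: they have to be found in the camera images.
- panel: Grey mounting board, 135 (x) x 250 (y) mm, top 12 mm above the worktop, fixed; origin under its centre, x away from the robot's side, z up. Three alike light grey circuit breakers stand on it in a row along its y, 75 mm apart, at its centre and either side.
- breaker_1: The tripped breaker; any of the three places. Case 110 (x) x 58 (y) x 58 mm with a dark raised nose 74 x 40 mm, top 63 mm above the origin. Origin: centre of its underside, 12 mm above the worktop; x is the ON direction (away from the robot's side), y along the row, z up. The pose is that of its foot, which never moves.
- lever_1_axis (a point): Centre of the tripped breaker's lever axis, 45 mm above the breaker's origin (57 mm above the worktop), inside the case. The axis runs along the breaker's y. The lever turns on it with about 0.08 N m of friction and stays where it is left.
- lever_1_top (a point): Middle of the top end of the tripped breaker's black paddle lever, on its centre line, 80 mm from its axis; moves with it. The upper 32 mm of the lever are 26 mm wide (y) and 13 mm thick, below that it is 14 mm wide and 11 mm thick.
- lever_1 (a joint): Tripped breaker's lever, rad: 0 upright, + leans to the breaker's +x (ON, stop 0.60), - to -x (OFF). Starts about 0. Unreset, a latch stops it at 0.07 to 0.47. Going OFF, the last 0.3 rad pushes the latch (0.3 to 0.4 N m in all, about 9 N at 40 mm from the axis) up to a firm stop anywhere from -0.32 to -0.80, unmeasured, to be felt. More than 0.02 rad short of that stop it may not be reset.
- clip_1 (a joint): Shift of the tripped breaker's case on its foot along the breaker's x, in m: 0 seated. The clip holds up to about 16 N and then slips; 3 mm either way is failure.
- breaker_2: A neighbour that is on, the same make and frame as the tripped breaker.
- lever_2 (a joint): Its lever, as that of the tripped breaker, rad: stands at ON (0.54 to 0.60) and is to stay there.
- breaker_3: The other neighbour that is on, the same make and frame as the tripped breaker.
- lever_3 (a joint): Its lever, as that of the tripped breaker, rad: stands at ON (0.54 to 0.60) and is to stay there.
- dropper_bottle: Loose brown dropper bottle with a black cap, 30 mm across, 75 mm tall, origin under its centre, behind the board: leave it alone.
- yellow_bottle: Loose white bottle with a yellow cap, 37 mm across, 88 mm tall, origin under its centre, behind the board: leave it alone.
- tape: Loose roll of beige tape, 82 mm across, 19 mm tall, lying flat beside the board, origin under its centre: leave it alone.

How it is judged (in metres and radians):
On the way, in this order (a step that is already met when the one before it is completed fails the run):
1. the tripped lever has been pushed back to OFF (value of joint lever_1 below -0.28 rad), for 0.1 s.
2. the lever has been thrown fully to ON (value of joint lever_1 above 0.52 rad), for 0.2 s.
At the end, for the whole second after the job is handed in: The tripped breaker's lever rests at ON (above 0.52 rad; the stop is at 0.60), the other two levers are still ON (above 0.45 rad), the case is seated on its rail within 3 mm, and the two bottles and the tape roll stand upright within 20 mm of where they stood (value of joint lever_1 above 0.52 rad and not (velocity of joint lever_1 above 0.05 rad/s) and not (velocity of joint lever_1 below -0.05 rad/s) and value of joint each of lever_2, lever_3 above 0.45 rad and value of joint clip_1 between -0.003 and 0.003 m and distance of each of dropper_bottle, yellow_bottle, tape from where it was at the start of the episode below 0.02 m and angle between each of dropper_bottle, yellow_bottle, tape's own z axis and vertical below 0.2 rad); the robot touches nothing.
It fails at once if the breaker's case is shoved more than 3 mm along its rail (value of joint clip_1 below -0.003 m or value of joint clip_1 above 0.003 m).
It fails at once if a neighbouring breaker is moved out of ON (value of joint any of lever_2, lever_3 below 0.45 rad).
It fails at once if a bottle or the tape roll is pushed away (20 mm) or tipped (distance of any of dropper_bottle, yellow_bottle, tape from where it was at the start of the episode above 0.02 m or angle between any of dropper_bottle, yellow_bottle, tape's own z axis and vertical above 0.2 rad).
It also fails if it takes over 51 s, if anything falls off the work surface, if the arm or the gripper's body presses on something with over 40 N, if the wrist force passes 120 N, or if a joint passes its speed limit or range.

### The arm

A 7-joint arm with a two-finger parallel gripper is mounted at the origin on a cart in front of the work surface, level with it; the furniture and walls round the work are solid. World frame = base frame: x ahead of the robot, y to its left, z up, the work surface at z = 0. Lengths are in m, angles in degrees, forces in N, time in s.
With the tool pointing down it reaches from about 0.4 to 0.9 m from the base axis. Payload 5.5 kg.
Tool frame: the origin (TCP) lies on the centre line of the jaws, within the pads' length; the fingertips stand 25 mm ahead of it and the grasp point (between the pads) lies 6 mm ahead of it; z points along the fingers, y is the direction in which the jaws open and shut (so a half turn about z gives the same grasp; the last joint's range is limited). The gripper opens to 85 mm and grips with 20 to 120 N. Pads are 22 mm wide; open, the fingers measure 114 mm over their backs; the gripper's body (76 mm by 85 mm) begins 54 mm behind the grasp point. The pads swing forward as they close: fully open they stand 13 mm farther back than shut.
Start: joints at [-56.081, 28.699, -24.465, 88.831, 12.651, 65.22, -12.049], TCP at [0.21, 0.615, 0.256] pointing down, gripper open.
Joint ranges: [-164.97, 164.97], [-17.58, 116.51], [-87.97, 89.64], [11.32, 138.91], [-80.73, 260.73], [10.89, 115.49], [-147.41, 147.41]. Speed limits (degrees/s): [147.25, 147.25, 180, 180, 180, 180, 180].

### API

Orientations are given as a 3x3 rotation matrix whose columns are the frame's x, y, z axes.
In Python, from station import robot, imaging, ticket gives the robot as it stands.
- The arm moves only by the tool drive_tool, never from a script. Its argument "moves" is a list of rows, each an object with "dp": the shift along the tool's x, y, z in cm, a list of three; "dr": the turn, a rotation vector about the tool's x, y, z in rad, a list of three. A call has exactly 10 rows; each row is the pose to reach, as a shift and turn from the pose commanded when the call began, along the tool's axes at that moment; what a row does not reach only later rows make up. A row lasts 1/8 s, in which the tool goes at most 62.5 mm and 10.7 degrees, less where a joint would pass 70% of its speed; a pose out of reach is approached as far as the arm can. A call with a gripper value outside its range is refused whole. "hand" is the finger opening in cm, from 0 to 8.54, set as the call begins (left out, the last holds). The fingers move at their own pace and stop on an object; the grip force is fixed at half the most. Time passes only in rows, so rows that repeat a pose let the fingers close, or fill a call up. It gives the time, the measured TCP pose, the force and the opening at its end, in the units of the state.
- robot.get_obs(): the state, without advancing time (a new reading comes with each control period).
- imaging.grab_frame(name): name is "side" or "top" or "wrist"; returns the picture (420x560x3 uint8, red, green, blue); there is no depth.
- imaging.camera_params(name): a dict with "camera_matrix" (3x3 intrinsics, pixels), "T" (4x4, takes a point from camera to world coordinates). Camera axes: x right, y down, z forward; pixel columns grow to the right and rows downward; lengths in m; the calibration is good to about 2 mm. A picture is of the moment at which its call begins: read the wrist's pose just before it. camera_params takes no time and is no camera call; for the wrist camera it gives the pose at the moment of the call.
- ticket.hand_in(): hands the job in, once; it reports no verdict.
The state is a dict: "time": time; "joint_positions": joint angles; "qd": joint speeds; "joint_efforts": joint torques, N m; "ee_pos": TCP position; "eef_rot": TCP orientation; "contact_force": force on the tool from outside, world axes, zero at the start; "ft_torque": the same for the moment, N m; "opening": finger opening in m.
Only numpy, scipy, OpenCV 4.12 (cv2) and the standard library are available. Lean on these libraries where they do the work, as an engineer would, in place of code of your own. Each camera call takes 0.05 s, during which the arm holds its last target.

## Working session

There is one attempt and no reset: what is moved stays moved. The work goes in short steps, Python scripts to look and compute and a tool call to move; the robot and the scene stay as the last step left them, time stands still between calls to the robot, and variables do not carry over. Pictures are saved under pics/ and viewed, and the job is handed in when it is done.

Besides the shell and the picture viewer there is one more tool, called after ">>>" by a JSON object that holds its "op" and its "data", one argument or row to a line. drive_tool: Moves the arm, as the interface text tells. Its arguments: {"type":"object","properties":{"moves":{"type":"array","items":{"type":"object","properties":{"dp":{"type":"array","items":{"type":"number"}},"dr":{"type":"array","items":{"type":"number"}}}}},"hand":{"type":"number"}},"required":["moves"]}

```bash
mkdir -p pics; ls; python3 - <<'E'
from station import robot, imaging
import cv2,numpy as np
np.set_printoptions(precision=4,suppress=True)
for n in ["top","side"]:
    im=imaging.grab_frame(n); cv2.imwrite(f"pics/{n}0.png",im[:,:,::-1])
    p=imaging.camera_params(n); print(n,p["camera_matrix"],p["T"])
o=robot.get_obs(); print(o)
E
```

```text
pics
top [[401.9477   0.     278.8609]
 [  0.     401.9477 213.2003]
 [  0.       0.       1.    ]] [[-0.0219 -0.9928  0.1178  0.475 ]
 [-0.9992  0.0179 -0.0349  0.0997]
 [ 0.0326 -0.1185 -0.9924  0.935 ]
 [ 0.      0.      0.      1.    ]]
side [[495.5043   0.     290.4043]
 [  0.     495.5043 207.9406]
 [  0.       0.       1.    ]] [[ 0.9359 -0.2428  0.2553  0.3254]
 [-0.3523 -0.6301  0.692  -0.5782]
 [-0.0072 -0.7375 -0.6753  0.7408]
 [ 0.      0.      0.      1.    ]]
{'time': 0.1, 'joint_positions': array([-56.0812,  28.7481, -24.4526,  88.8858,  12.6502,  65.2173,
       -12.0468]), 'qd': array([-0.0277, -0.282 , -0.121 , -0.1406, -0.1198, -0.0107, -0.1673]), 'joint_efforts': array([ -0.0119, -57.0804,  -5.8388, -28.1745,   0.0104,   0.0056,
         0.    ]), 'ee_pos': array([0.2098, 0.6146, 0.2554]), 'eef_rot': array([[-0.9465,  0.3228, -0.0006],
       [ 0.3228,  0.9465, -0.0016],
       [ 0.0001, -0.0017, -1.    ]]), 'contact_force': array([ 0.2218, -0.5319,  0.5858]), 'ft_torque': array([-0.0136,  0.02  ,  0.0117]), 'opening': 0.08549825892053535}
```

View pics/top0.png

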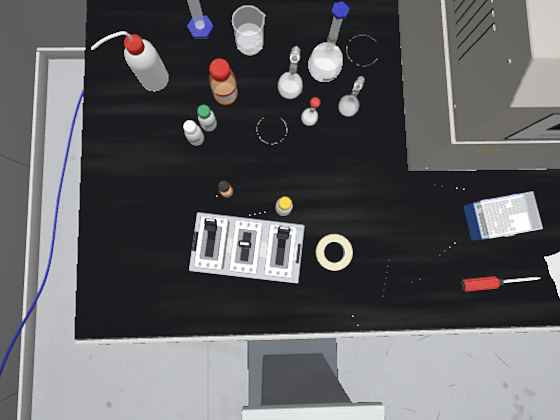

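View pics/side0.png

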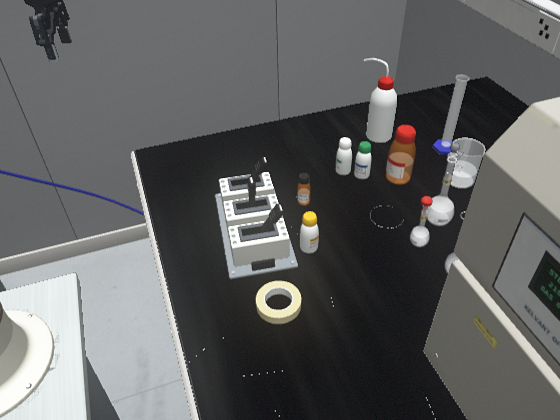

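The middle breaker is the tripped one: in the top view its lever is at about (244,243), and the neighbours' levers at (210,224) and (284,231) lean away. In the top view the bottles are at (225,188) and (285,205) and the tape at (334,252). Next I'll measure the poses.

```bash
cat > h.py <<'E'
import cv2,numpy as np
from station import robot, imaging
np.set_printoptions(precision=4,suppress=True)
def ray(n,uv):
    p=imaging.camera_params(n);K=p["camera_matrix"];T=p["T"]
    d=T[:3,:3]@np.linalg.solve(K,[uv[0],uv[1],1.]);return T[:3,3],d/np.linalg.norm(d)
def onz(n,uv,z):
    o,d=ray(n,uv);return o+d*(z-o[2])/d[2]
def proj(n,P):
    p=imaging.camera_params(n);T=np.linalg.inv(p["T"]);c=T[:3,:3]@np.array(P)+T[:3,3];q=p["camera_matrix"]@c;return q[:2]/q[2]
def tri(a,b):
    (o1,d1),(o2,d2)=ray(*a),ray(*b)
    A=np.c_[d1,-d2];s=np.linalg.lstsq(A,o2-o1,rcond=None)[0]
    p,q=o1+s[0]*d1,o2+s[1]*d2;return (p+q)/2,np.linalg.norm(p-q)
E
python3 - <<'E'
from h import *
t=cv2.imread("pics/top0.png");s=cv2.imread("pics/side0.png")
g=t[200:295,180:312].min(2)
m=(g>90).astype(np.uint8);m=cv2.morphologyEx(m,cv2.MORPH_CLOSE,np.ones((9,9)))
c=[k for k in cv2.findContours(m,0,2)[0] if cv2.contourArea(k)>2000]
for k in c:
    r=cv2.boxPoints(cv2.minAreaRect(k))+[180,200];print(r)
    P=np.array([onz("top",q,.012) for q in r]);print(P,P.mean(0),np.linalg.norm(np.diff(P,axis=0),axis=1))
cv2.imwrite("pics/tz.png",cv2.resize(t[200:295,180:312],None,fx=6,fy=6,interpolation=2))
cv2.imwrite("pics/sz.png",cv2.resize(s[145:285,205:330],None,fx=4,fy=4,interpolation=2))
E
```

```text
[[188.238  270.6044]
 [197.6409 189.1124]
 [307.2584 201.7606]
 [297.8555 283.2526]]
[[0.4577 0.2748 0.012 ]
 [0.6441 0.2541 0.012 ]
 [0.6102 0.0005 0.012 ]
 [0.4237 0.0276 0.012 ]] [0.5339 0.1392 0.012 ] [0.1875 0.2558 0.1885]
```

View pics/tz.png

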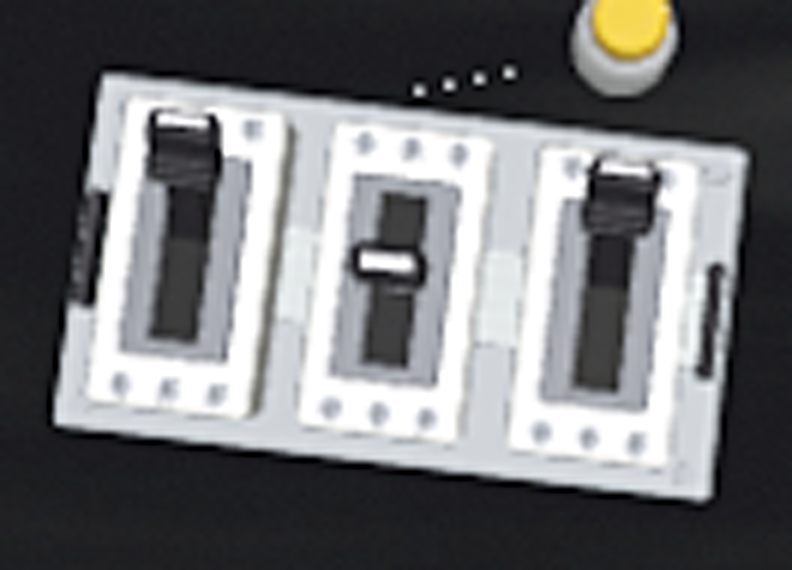

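View pics/sz.png

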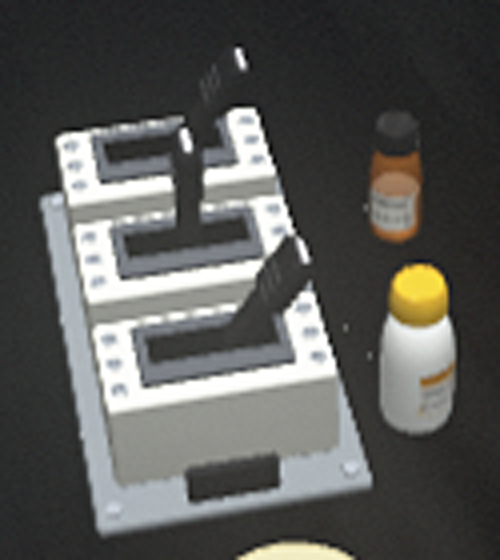

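```bash
python3 - <<'E'
from h import *
f=lambda L,z:np.array([onz("top",(180+a/6-.4,200+b/6-.4),z) for a,b in L])
for L,z in [([(103,73),(748,150),(710,499),(55,425)],.012),([(335,122),(493,137),(460,440),(300,425)],.07),([(355,175),(461,183),(436,388),(330,378)],.075)]:
    P=f(L,z);xd=(P[0]+P[1]-P[2]-P[3])/2;yd=(P[0]+P[3]-P[1]-P[2])/2
    print(P.mean(0),np.linalg.norm(xd),np.linalg.norm(yd),np.degrees(np.arctan2(xd[1],xd[0])),np.degrees(np.arctan2(-yd[0],yd[1])))
print(f([(390,262)],.137))
print("lever tri",tri(("top",(180+390/6-.4,200+262/6-.4)),("side",(205+187/4-.4,145+140/4-.4))))
for n,uv in [("sideR",(239,59)),("sideN",(304,248))]: print(n,onz("side",(205+uv[0]/4,145+uv[1]/4),.12))
print("yel",tri(("top",(285,203.5)),("side",(205+418/4,145+285/4))), "drop",tri(("top",(224,186)),("side",(205+396/4,145+125/4))))
print(onz("top",(334,252),.019))
# case top centre in side view
print(f([(183,122),(621,167)],.119))
E
```

```text
[0.5078 0.1415 0.012 ] 0.13393497023423018 0.24889239268927318 -7.717284480116275 -7.804559343099668
[0.5077 0.1416 0.07  ] 0.10843146304057241 0.05692425301832335 -7.106675328195995 -6.566636823424283
[0.5073 0.142  0.075 ] 0.07265801121882276 0.03769476660649579 -7.688976121213048 -6.025779961026851
[[0.5111 0.1407 0.137 ]]
lever tri (array([0.5111, 0.1405, 0.1393]), np.float64(0.0002269154403265937))
sideR [0.5625 0.2158 0.12  ]
sideN [0.5446 0.0666 0.12  ]
yel (array([0.5971, 0.056 , 0.0876]), np.float64(0.0019890363929198508)) drop (array([0.6388, 0.1867, 0.0757]), np.float64(0.0008647311305188278))
[ 0.4924 -0.0564  0.019 ]
[[0.5606 0.2109 0.119 ]
 [0.5425 0.063  0.119 ]]
```

The three panel and case fits agree: breaker_1's axis is at about (0.5077, 0.1416), yaw −7.6°, with the lever near 0. Plan: fingers shut, tool x aligned with OFF, and approach behind the lever from above.

>>> {"op": "drive_tool", "data": {
  "hand": 0,
  "moves": [
    {"dp": [-4.6,-3.5,0.6],"dr": [0,0,-0.02]},
    {"dp": [-9.3,-6.9,1.3],"dr": [0,0,-0.04]},
    {"dp": [-13.9,-10.4,2],"dr": [0,0,-0.06]},
    {"dp": [-18.6,-13.8,2.6],"dr": [0,0,-0.08]},
    {"dp": [-23.2,-17.3,3.2],"dr": [0,0,-0.1]},
    {"dp": [-27.8,-20.8,3.9],"dr": [0,0,-0.12]},
    {"dp": [-32.5,-24.2,4.5],"dr": [0,0,-0.14]},
    {"dp": [-37.1,-27.7,5.2],"dr": [0,0,-0.16]},
    {"dp": [-42,-31.2,5.8],"dr": [0,0,-0.18]},
    {"dp": [-46.4,-34.6,6.5],"dr": [0,0,-0.196]}
  ]
}}

```text
time: 1.35
ee_pos: [0.5382, 0.1359, 0.191]
eef_rot: [[-0.991, 0.132, 0.0], [0.132, 0.991, -0.0], [-0.0, -0.0, -1.0]]
contact_force: [1.4, 1.7, 0.9]
opening: 0.0001
```

>>> {"op": "drive_tool", "data": {
  "moves": [
    {"dp": [0,0.1,0.8]},
    {"dp": [0,0.1,1.6]},
    {"dp": [0,0.1,2.4]},
    {"dp": [0,0.1,3.2]},
    {"dp": [0,0.1,4]},
    {"dp": [0,0.1,4.5]},
    {"dp": [0.3,0.1,4.5]},
    {"dp": [0.6,0.1,4.5]},
    {"dp": [0.6,0.1,4.5]},
    {"dp": [0.6,0.1,4.5]}
  ]
}}

```text
invalid input at $.moves[0]: expected keys dp, dr
```

```bash
python3 - <<'E'
from h import *
im=imaging.grab_frame("side")[:,:,::-1];cv2.imwrite("pics/s1.png",cv2.resize(im[90:285,185:345],None,fx=3,fy=3,interpolation=2))
o=robot.get_obs();print(o["ee_pos"],o["contact_force"])
E
```

```text
[0.5421 0.1266 0.1899] [ 4.1947 -6.0469 -0.4095]
```

View pics/s1.png

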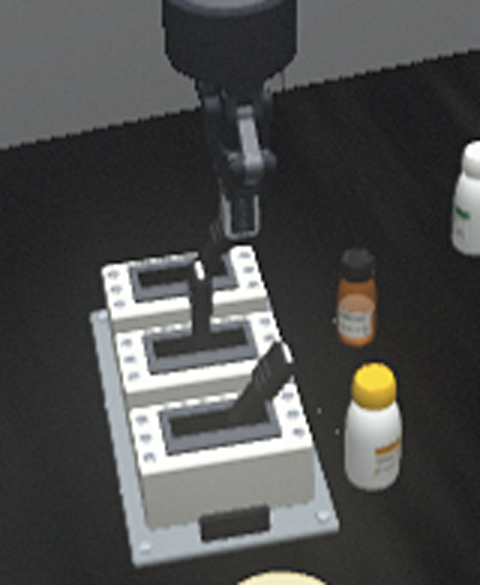

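The fingers hover above and behind the middle lever at about (240,235) in the crop, with nothing touched. The move was refused because `dr` was missing, so I'm resending it.

>>> {"op": "drive_tool", "data": {
  "moves": [
    {"dp": [0,0,0],"dr": [0,0,0]},
    {"dp": [0,0,0.8],"dr": [0,0,0]},
    {"dp": [0,0,1.6],"dr": [0,0,0]},
    {"dp": [0,0,2.4],"dr": [0,0,0]},
    {"dp": [0,0,3.2],"dr": [0,0,0]},
    {"dp": [0,0,3.8],"dr": [0,0,0]},
    {"dp": [0,0,4.3],"dr": [0,0,0]},
    {"dp": [0,0,4.5],"dr": [0,0,0]},
    {"dp": [0.3,0,4.5],"dr": [0,0,0]},
    {"dp": [0.5,0,4.5],"dr": [0,0,0]}
  ]
}}

```text
time: 2.65
ee_pos: [0.5322, 0.1387, 0.1465]
eef_rot: [[-0.991, 0.132, 0.0], [0.132, 0.991, 0.0], [-0.0, 0.0, -1.0]]
contact_force: [0.0, 0.9, -0.8]
opening: -0.0002
```

```bash
python3 - <<'E'
from h import *
im=imaging.grab_frame("side")[:,:,::-1];cv2.imwrite("pics/s2.png",cv2.resize(im[90:285,185:345],None,fx=3,fy=3,interpolation=2))
o=robot.get_obs();print(o["ee_pos"],o["contact_force"])
E
```

```text
[0.532  0.1387 0.1465] [-0.5697 -0.4745  1.0192]
```

View pics/s2.png

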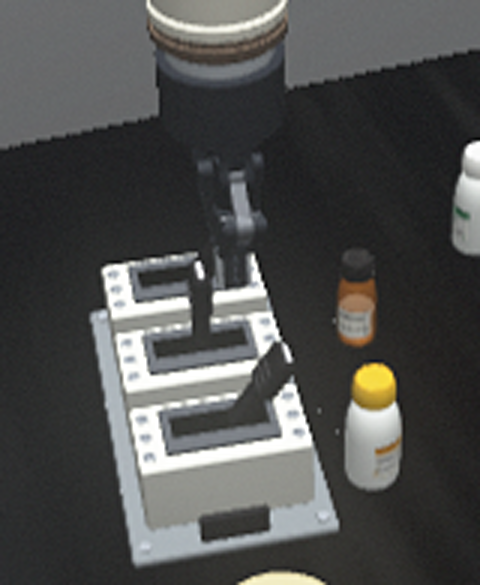

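>>> {"op": "drive_tool", "data": {
  "moves": [
    {"dp": [0.3,0,0],"dr": [0,0,0]},
    {"dp": [0.5,0,0],"dr": [0,0,0]},
    {"dp": [0.7,0,0],"dr": [0,0,0]},
    {"dp": [0.8,0,0],"dr": [0,0,0]},
    {"dp": [0.9,0,0],"dr": [0,0,0]},
    {"dp": [1.0,0,0],"dr": [0,0,0]},
    {"dp": [1.1,0,0],"dr": [0,0,0]},
    {"dp": [1.2,0,0],"dr": [0,0,0]},
    {"dp": [1.3,0,0],"dr": [0,0,0]},
    {"dp": [1.4,0,0],"dr": [0,0,0]}
  ]
}}

```text
time: 3.95
ee_pos: [0.5184, 0.1405, 0.1463]
eef_rot: [[-0.991, 0.132, 0.0], [0.132, 0.991, 0.0], [-0.0, 0.0, -1.0]]
contact_force: [2.7, 0.6, 1.5]
opening: 0.0
```

```bash
cat > m.py <<'E'
from h import *
y=np.radians(-7.6);ux=np.array([np.cos(y),np.sin(y),0]);uy=np.array([-np.sin(y),np.cos(y),0]);B=np.array([.5077,.1416,0])
def st(n=1):
    o=robot.get_obs();d=o["ee_pos"]-B;f=o["contact_force"]
    print(o["time"],"loc",1e3*np.array([d@ux,d@uy,d[2]]),"F",np.array([f@ux,f@uy,f[2]]))
def pic(name,cam="side"):
    im=imaging.grab_frame(cam)[:,:,::-1];im=im[90:285,185:345] if cam=="side" else im[180:300,170:320]
    cv2.imwrite(f"pics/{name}.png",cv2.resize(im,None,fx=3 if cam=="side" else 5,fy=3 if cam=="side" else 5,interpolation=2))
E
python3 -c "
from m import *
st();pic('s3');st()"
```

```text
3.95 loc [ 10.7709   0.2925 146.316 ] F [2.5803 0.9677 1.4932]
4.0 loc [ 10.5695   0.3055 146.261 ] F [ 1.6012 -0.2323  0.7824]
```

View pics/s3.png

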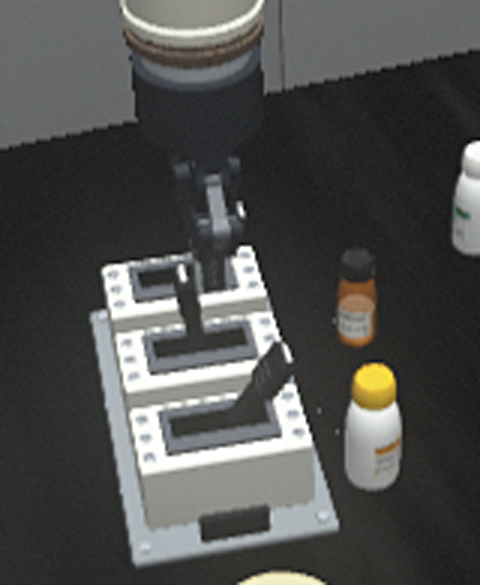

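The lever leans slightly to OFF, and about 1.6 N on the tool matches plain friction. I'm going on along the arc.

>>> {"op": "drive_tool", "data": {
  "moves": [
    {"dp": [0.1,0,0],"dr": [0,0,0]},
    {"dp": [0.2,0,0],"dr": [0,0,0]},
    {"dp": [0.3,0,0],"dr": [0,0,0]},
    {"dp": [0.4,0,0],"dr": [0,0,0]},
    {"dp": [0.5,0,0],"dr": [0,0,0]},
    {"dp": [0.6,0,0],"dr": [0,0,0]},
    {"dp": [0.7,0,0],"dr": [0,0,0]},
    {"dp": [0.8,0,0],"dr": [0,0,0]},
    {"dp": [0.8,0,0],"dr": [0,0,0]},
    {"dp": [0.8,0,0],"dr": [0,0,0]}
  ]
}}

```text
time: 5.25
ee_pos: [0.5103, 0.1414, 0.1462]
eef_rot: [[-0.991, 0.132, -0.0], [0.132, 0.991, -0.0], [0.0, -0.0, -1.0]]
contact_force: [0.6, -0.3, -0.4]
opening: 0.0001
```

```bash
python3 -c "
from m import *
st();pic('s4');st()"
```

```text
5.25 loc [  2.6184   0.1718 146.2269] F [ 0.6121 -0.261  -0.3916]
5.3 loc [  2.6012   0.1803 146.1988] F [ 0.7438  0.0547 -0.8335]
```

>>> {"op": "drive_tool", "data": {
  "moves": [
    {"dp": [0.15,0,0],"dr": [0,0,0]},
    {"dp": [0.3,0,0.03],"dr": [0,0,0]},
    {"dp": [0.45,0,0.05],"dr": [0,0,0]},
    {"dp": [0.6,0,0.08],"dr": [0,0,0]},
    {"dp": [0.75,0,0.1],"dr": [0,0,0]},
    {"dp": [0.85,0,0.13],"dr": [0,0,0]},
    {"dp": [0.95,0,0.15],"dr": [0,0,0]},
    {"dp": [1.0,0,0.17],"dr": [0,0,0]},
    {"dp": [1.05,0,0.18],"dr": [0,0,0]},
    {"dp": [1.1,0,0.2],"dr": [0,0,0]}
  ]
}}

```text
time: 6.55
ee_pos: [0.4997, 0.143, 0.1443]
eef_rot: [[-0.991, 0.132, 0.0], [0.132, 0.991, 0.0], [-0.0, 0.0, -1.0]]
contact_force: [1.5, -1.1, 1.2]
opening: 0.0001
```

```bash
python3 -c "
from m import *
st();pic('s5');st()"
```

```text
6.55 loc [ -8.1422   0.2774 144.3238] F [ 1.6804 -0.8873  1.2448]
6.6 loc [ -8.1976   0.2906 144.3279] F [ 2.1044 -0.4928  0.5822]
```

View pics/s5.png

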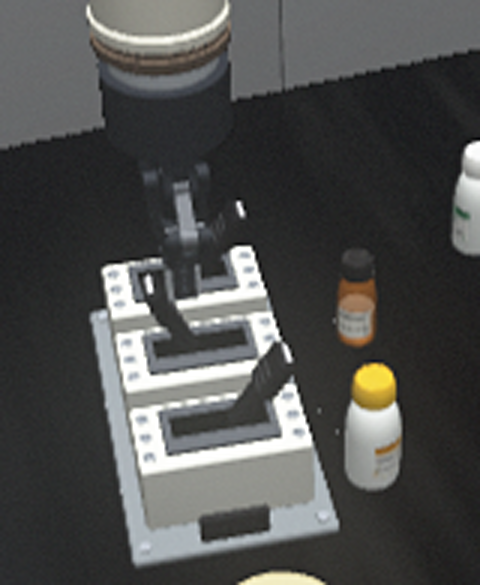

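>>> {"op": "drive_tool", "data": {
  "moves": [
    {"dp": [0.07,0,0.03],"dr": [0,0,0]},
    {"dp": [0.15,0,0.06],"dr": [0,0,0]},
    {"dp": [0.22,0,0.08],"dr": [0,0,0]},
    {"dp": [0.3,0,0.11],"dr": [0,0,0]},
    {"dp": [0.37,0,0.14],"dr": [0,0,0]},
    {"dp": [0.45,0,0.17],"dr": [0,0,0]},
    {"dp": [0.52,0,0.2],"dr": [0,0,0]},
    {"dp": [0.6,0,0.22],"dr": [0,0,0]},
    {"dp": [0.6,0,0.22],"dr": [0,0,0]},
    {"dp": [0.6,0,0.22],"dr": [0,0,0]}
  ]
}}

```text
time: 7.85
ee_pos: [0.4935, 0.1438, 0.142]
eef_rot: [[-0.991, 0.132, -0.0], [0.132, 0.991, 0.0], [0.0, 0.0, -1.0]]
contact_force: [2.6, -0.3, 4.4]
opening: 0.0003
```

```bash
python3 -c "
from m import *
st()"
```

```text
7.85 loc [-14.3555   0.3309 142.036 ] F [2.5657 0.0865 4.3729]
```

>>> {"op": "drive_tool", "data": {
  "moves": [
    {"dp": [0.07,0,0.03],"dr": [0,0,0]},
    {"dp": [0.15,0,0.06],"dr": [0,0,0]},
    {"dp": [0.22,0,0.09],"dr": [0,0,0]},
    {"dp": [0.3,0,0.12],"dr": [0,0,0]},
    {"dp": [0.37,0,0.15],"dr": [0,0,0]},
    {"dp": [0.45,0,0.19],"dr": [0,0,0]},
    {"dp": [0.52,0,0.22],"dr": [0,0,0]},
    {"dp": [0.6,0,0.26],"dr": [0,0,0]},
    {"dp": [0.6,0,0.26],"dr": [0,0,0]},
    {"dp": [0.6,0,0.26],"dr": [0,0,0]}
  ]
}}

```text
time: 9.1
ee_pos: [0.4876, 0.1446, 0.1394]
eef_rot: [[-0.991, 0.132, -0.0], [0.132, 0.991, 0.0], [0.0, 0.0, -1.0]]
contact_force: [2.6, 0.9, 2.8]
opening: 0.0001
```

```bash
python3 -c "
from m import *
st();pic('s6');st()"
```

```text
9.1 loc [-20.3505   0.3057 139.3924] F [2.4457 1.2182 2.8181]
9.15 loc [-20.3515   0.2879 139.3898] F [1.1761 0.7464 2.366 ]
```

View pics/s6.png

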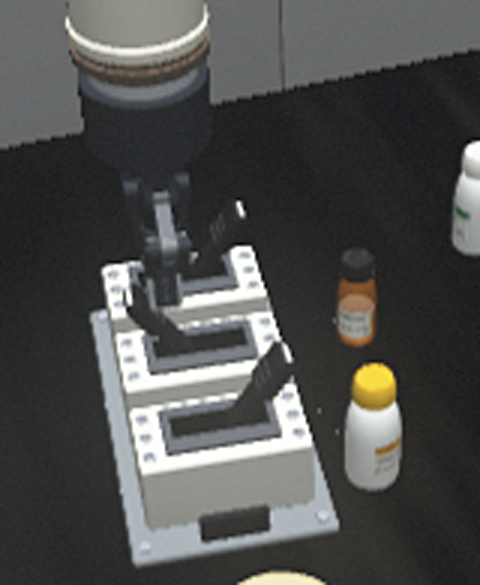

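>>> {"op": "drive_tool", "data": {
  "moves": [
    {"dp": [0.06,0,0.03],"dr": [0,0,0]},
    {"dp": [0.11,0,0.06],"dr": [0,0,0]},
    {"dp": [0.17,0,0.1],"dr": [0,0,0]},
    {"dp": [0.22,0,0.13],"dr": [0,0,0]},
    {"dp": [0.28,0,0.16],"dr": [0,0,0]},
    {"dp": [0.34,0,0.2],"dr": [0,0,0]},
    {"dp": [0.39,0,0.23],"dr": [0,0,0]},
    {"dp": [0.39,0,0.23],"dr": [0,0,0]},
    {"dp": [0.39,0,0.23],"dr": [0,0,0]},
    {"dp": [0.39,0,0.23],"dr": [0,0,0]}
  ]
}}

```text
time: 10.4
ee_pos: [0.4836, 0.1451, 0.1371]
eef_rot: [[-0.991, 0.132, -0.001], [0.132, 0.991, -0.0], [0.0, -0.0, -1.0]]
contact_force: [0.1, 0.1, 2.0]
opening: 0.0002
```

```bash
python3 -c "
from m import *
st()"
```

```text
10.4 loc [-24.3262   0.2532 137.0503] F [0.0763 0.1166 2.0218]
```

>>> {"op": "drive_tool", "data": {
  "moves": [
    {"dp": [0.02,0,0.01],"dr": [0,0,0]},
    {"dp": [0.03,0,0.02],"dr": [0,0,0]},
    {"dp": [0.05,0,0.03],"dr": [0,0,0]},
    {"dp": [0.06,0,0.04],"dr": [0,0,0]},
    {"dp": [0.08,0,0.05],"dr": [0,0,0]},
    {"dp": [0.1,0,0.06],"dr": [0,0,0]},
    {"dp": [0.11,0,0.07],"dr": [0,0,0]},
    {"dp": [0.13,0,0.08],"dr": [0,0,0]},
    {"dp": [0.14,0,0.09],"dr": [0,0,0]},
    {"dp": [0.16,0,0.1],"dr": [0,0,0]}
  ]
}}

```text
time: 11.65
ee_pos: [0.4823, 0.1453, 0.1362]
eef_rot: [[-0.991, 0.132, -0.0], [0.132, 0.991, -0.0], [0.0, -0.0, -1.0]]
contact_force: [1.5, 0.4, 4.1]
opening: 0.0001
```

```bash
python3 -c "
from m import *
st()"
```

```text
11.65 loc [-25.6946   0.2605 136.1844] F [1.4569 0.6269 4.1391]
```

>>> {"op": "drive_tool", "data": {
  "moves": [
    {"dp": [0.02,0,0.01],"dr": [0,0,0]},
    {"dp": [0.03,0,0.02],"dr": [0,0,0]},
    {"dp": [0.05,0,0.03],"dr": [0,0,0]},
    {"dp": [0.06,0,0.04],"dr": [0,0,0]},
    {"dp": [0.08,0,0.05],"dr": [0,0,0]},
    {"dp": [0.1,0,0.06],"dr": [0,0,0]},
    {"dp": [0.11,0,0.07],"dr": [0,0,0]},
    {"dp": [0.13,0,0.08],"dr": [0,0,0]},
    {"dp": [0.14,0,0.09],"dr": [0,0,0]},
    {"dp": [0.16,0,0.11],"dr": [0,0,0]}
  ]
}}

```text
time: 12.9
ee_pos: [0.4814, 0.1455, 0.1356]
eef_rot: [[-0.991, 0.133, 0.001], [0.133, 0.991, 0.0], [-0.001, 0.0, -1.0]]
contact_force: [2.9, -0.2, 7.0]
opening: -0.0004
```

```bash
python3 -c "
from m import *
st();pic('s7');st()"
```

```text
12.9 loc [-26.5689   0.3403 135.5802] F [2.939  0.2275 7.0372]
12.95 loc [-26.6001   0.3709 135.5598] F [2.2888 0.1466 7.1126]
```

View pics/s7.png

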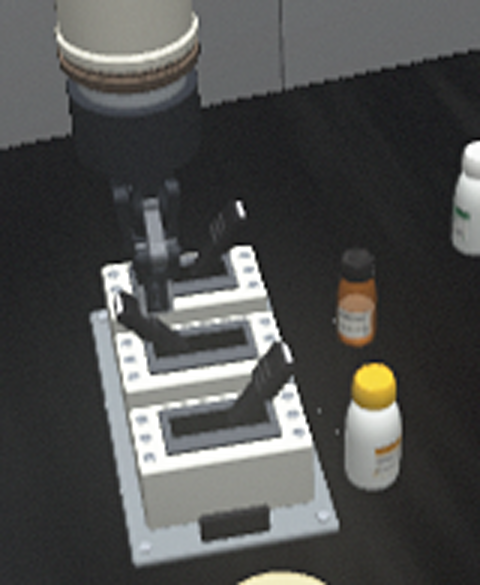

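The tip now lags the command (0.9 of 1.6 mm) and the force has risen to 7.5 N, so this looks like the stop. I'll push a bit further to confirm.

>>> {"op": "drive_tool", "data": {
  "moves": [
    {"dp": [0.02,0,0.01],"dr": [0,0,0]},
    {"dp": [0.04,0,0.02],"dr": [0,0,0]},
    {"dp": [0.06,0,0.03],"dr": [0,0,0]},
    {"dp": [0.08,0,0.04],"dr": [0,0,0]},
    {"dp": [0.1,0,0.05],"dr": [0,0,0]},
    {"dp": [0.12,0,0.06],"dr": [0,0,0]},
    {"dp": [0.12,0,0.06],"dr": [0,0,0]},
    {"dp": [0.12,0,0.06],"dr": [0,0,0]},
    {"dp": [0.12,0,0.06],"dr": [0,0,0]},
    {"dp": [0.12,0,0.06],"dr": [0,0,0]}
  ]
}}

```text
time: 14.2
ee_pos: [0.4806, 0.1456, 0.1351]
eef_rot: [[-0.991, 0.133, 0.002], [0.133, 0.991, 0.0], [-0.002, 0.001, -1.0]]
contact_force: [2.9, -1.0, 6.6]
opening: 0.0001
```

```bash
python3 -c "
from m import *
st()"
```

```text
14.2 loc [-27.432    0.4062 135.112 ] F [ 2.9877 -0.5691  6.6134]
```

>>> {"op": "drive_tool", "data": {
  "moves": [
    {"dp": [0.02,0,0.02],"dr": [0,0,0]},
    {"dp": [0.04,0,0.04],"dr": [0,0,0]},
    {"dp": [0.06,0,0.06],"dr": [0,0,0]},
    {"dp": [0.08,0,0.08],"dr": [0,0,0]},
    {"dp": [0.1,0,0.1],"dr": [0,0,0]},
    {"dp": [0.12,0,0.11],"dr": [0,0,0]},
    {"dp": [0.14,0,0.12],"dr": [0,0,0]},
    {"dp": [0.14,0,0.12],"dr": [0,0,0]},
    {"dp": [0.14,0,0.12],"dr": [0,0,0]},
    {"dp": [0.14,0,0.12],"dr": [0,0,0]}
  ]
}}

```text
time: 15.45
ee_pos: [0.48, 0.1458, 0.1345]
eef_rot: [[-0.991, 0.133, 0.004], [0.133, 0.991, 0.001], [-0.004, 0.001, -1.0]]
contact_force: [3.1, -0.8, 8.7]
opening: -0.0002
```

```bash
python3 -c "
from m import *
st();pic('s8');st()"
```

```text
15.45 loc [-27.9691   0.52   134.4828] F [ 3.1888 -0.3782  8.7207]
15.5 loc [-27.9982   0.5151 134.487 ] F [ 3.6305 -0.039   9.6431]
```

View pics/s8.png

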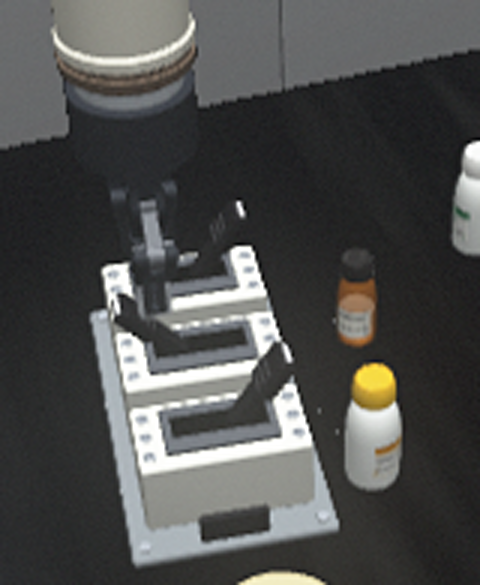

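>>> {"op": "drive_tool", "data": {
  "moves": [
    {"dp": [0.03,0,0.01],"dr": [0,0,0]},
    {"dp": [0.06,0,0.02],"dr": [0,0,0]},
    {"dp": [0.09,0,0.03],"dr": [0,0,0]},
    {"dp": [0.12,0,0.04],"dr": [0,0,0]},
    {"dp": [0.15,0,0.04],"dr": [0,0,0]},
    {"dp": [0.15,0,0.04],"dr": [0,0,0]},
    {"dp": [0.15,0,0.04],"dr": [0,0,0]},
    {"dp": [0.15,0,0.04],"dr": [0,0,0]},
    {"dp": [0.15,0,0.04],"dr": [0,0,0]},
    {"dp": [0.15,0,0.04],"dr": [0,0,0]}
  ]
}}

```text
time: 16.75
ee_pos: [0.4796, 0.1459, 0.1344]
eef_rot: [[-0.991, 0.133, 0.006], [0.133, 0.991, 0.001], [-0.006, 0.002, -1.0]]
contact_force: [5.5, -2.3, 8.6]
opening: 0.0002
```

```bash
python3 -c "
from m import *
st()"
```

```text
16.75 loc [-28.4163   0.5263 134.351 ] F [ 5.7745 -1.5768  8.6269]
```

Normal force is now about 10 N at 65 mm, roughly 0.65 N m. That is well above the latch's 0.4 N m, and the tip moved only 0.4 mm for 1.5 mm commanded, so this is the firm stop, at θ of about −0.74. Next I'll back off and hop over to the other side.

>>> {"op": "drive_tool", "data": {
  "moves": [
    {"dp": [-0.5,0,0],"dr": [0,0,0]},
    {"dp": [-1.0,0,-0.6],"dr": [0,0,0]},
    {"dp": [-1.0,0,-2],"dr": [0,0,0]},
    {"dp": [-0.5,0,-3.3],"dr": [0,0,0]},
    {"dp": [0.8,0,-3.5],"dr": [0,0,0]},
    {"dp": [2.2,0,-3.5],"dr": [0,0,0]},
    {"dp": [3.6,0,-3.5],"dr": [0,0,0]},
    {"dp": [4.7,0,-3.5],"dr": [0,0,0]},
    {"dp": [5.0,0,-3.3],"dr": [0,0,0]},
    {"dp": [5.0,0,-2.8],"dr": [0,0,0]}
  ]
}}

```text
time: 18.0
ee_pos: [0.4273, 0.1527, 0.1609]
eef_rot: [[-0.991, 0.132, 0.001], [0.132, 0.991, 0.0], [-0.001, 0.0, -1.0]]
contact_force: [0.2, 0.5, 0.2]
opening: -0.0
```

```bash
python3 -c "
from m import *
st();pic('s9');pic('t9','top');st()"
```

```text
18.0 loc [-81.1514   0.4148 160.8589] F [0.1467 0.491  0.2076]
18.1 loc [-81.3119   0.0634 160.2895] F [-0.8013  0.1212  0.1157]
```

View pics/s9.png

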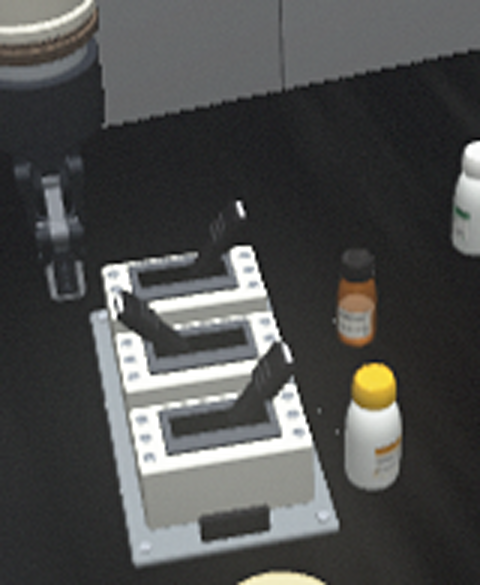

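View pics/t9.png

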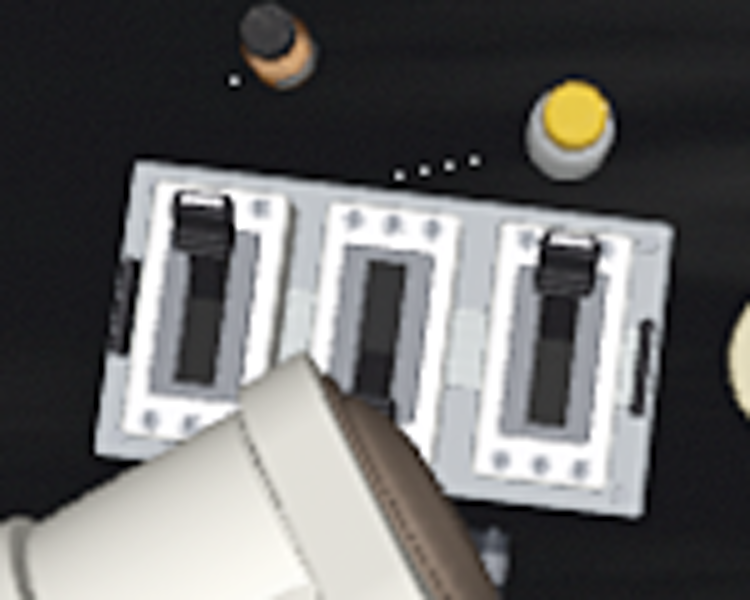

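The lever stays at OFF, the case is in line with its neighbours, and the fingers are clear in front of it. Now the throw to ON.

>>> {"op": "drive_tool", "data": {
  "moves": [
    {"dp": [0,0,1],"dr": [0,0,0]},
    {"dp": [0,0,2],"dr": [0,0,0]},
    {"dp": [0,0,3],"dr": [0,0,0]},
    {"dp": [0,0,3.5],"dr": [0,0,0]},
    {"dp": [-0.6,0,3.5],"dr": [0,0,0]},
    {"dp": [-1.0,0,3.5],"dr": [0,0,0]},
    {"dp": [-1.4,0,3.5],"dr": [0,0,0]},
    {"dp": [-1.8,0,3.5],"dr": [0,0,0]},
    {"dp": [-2.2,0,3.5],"dr": [0,0,0]},
    {"dp": [-2.6,0,3.4],"dr": [0,0,0]}
  ]
}}

```text
time: 19.35
ee_pos: [0.4527, 0.1492, 0.1268]
eef_rot: [[-0.991, 0.132, -0.001], [0.132, 0.991, -0.0], [0.001, -0.0, -1.0]]
contact_force: [-3.0, 0.7, 2.5]
opening: -0.0
```

```bash
python3 -c "
from m import *
st();pic('s10');st()"
```

```text
19.35 loc [-55.532    0.2301 126.8446] F [-3.02    0.3201  2.5072]
19.4 loc [-54.6058   0.3201 127.1304] F [-1.8372  0.0482  1.5473]
```

View pics/s10.png

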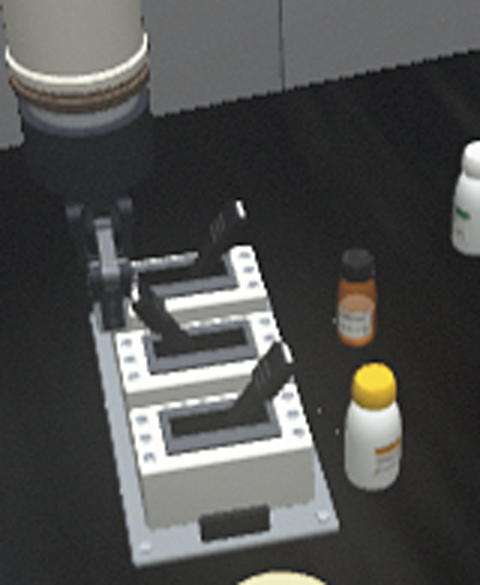

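>>> {"op": "drive_tool", "data": {
  "moves": [
    {"dp": [-0.4,0,-0.15],"dr": [0,0,0]},
    {"dp": [-0.8,0,-0.3],"dr": [0,0,0]},
    {"dp": [-1.2,0,-0.45],"dr": [0,0,0]},
    {"dp": [-1.6,0,-0.6],"dr": [0,0,0]},
    {"dp": [-2.0,0,-0.75],"dr": [0,0,0]},
    {"dp": [-2.4,0,-0.9],"dr": [0,0,0]},
    {"dp": [-2.8,0,-1.05],"dr": [0,0,0]},
    {"dp": [-3.2,0,-1.2],"dr": [0,0,0]},
    {"dp": [-3.6,0,-1.35],"dr": [0,0,0]},
    {"dp": [-3.9,0,-1.4],"dr": [0,0,0]}
  ]
}}

```text
time: 20.65
ee_pos: [0.4917, 0.144, 0.141]
eef_rot: [[-0.991, 0.132, -0.0], [0.132, 0.991, 0.0], [0.0, 0.0, -1.0]]
contact_force: [-1.0, 0.8, -0.9]
opening: -0.0
```

```bash
python3 -c "
from m import *
st();pic('s11');st()"
```

```text
20.65 loc [-16.1555   0.2537 140.9612] F [-1.0905  0.6986 -0.9146]
20.7 loc [-15.8063   0.2503 140.9871] F [-0.4644  0.1843 -0.5941]
```

View pics/s11.png

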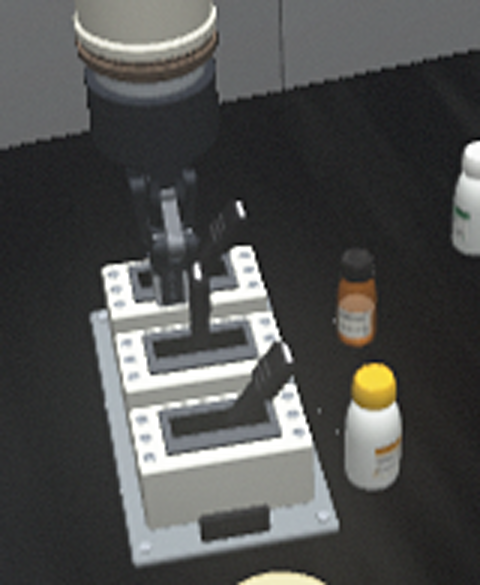

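Lever upright. Going on in 6 mm steps, in case the latch was not reset.

>>> {"op": "drive_tool", "data": {
  "moves": [
    {"dp": [-0.06,0,0],"dr": [0,0,0]},
    {"dp": [-0.12,0,0],"dr": [0,0,0]},
    {"dp": [-0.18,0,0],"dr": [0,0,0]},
    {"dp": [-0.24,0,0],"dr": [0,0,0]},
    {"dp": [-0.3,0,0],"dr": [0,0,0]},
    {"dp": [-0.36,0,0],"dr": [0,0,0]},
    {"dp": [-0.42,0,0],"dr": [0,0,0]},
    {"dp": [-0.48,0,0],"dr": [0,0,0]},
    {"dp": [-0.54,0,0],"dr": [0,0,0]},
    {"dp": [-0.6,0,0],"dr": [0,0,0]}
  ]
}}

```text
time: 21.95
ee_pos: [0.4975, 0.1433, 0.1409]
eef_rot: [[-0.991, 0.132, 0.0], [0.132, 0.991, 0.0], [-0.0, 0.0, -1.0]]
contact_force: [-0.6, 0.7, 1.8]
opening: -0.0002
```

```bash
python3 -c "
from m import *
st()"
```

```text
21.95 loc [-10.3338   0.2899 140.8976] F [-0.6473  0.6077  1.7904]
```

>>> {"op": "drive_tool", "data": {
  "moves": [
    {"dp": [-0.06,0,0],"dr": [0,0,0]},
    {"dp": [-0.12,0,0],"dr": [0,0,0]},
    {"dp": [-0.18,0,0],"dr": [0,0,0]},
    {"dp": [-0.24,0,0],"dr": [0,0,0]},
    {"dp": [-0.3,0,0],"dr": [0,0,0]},
    {"dp": [-0.36,0,0],"dr": [0,0,0]},
    {"dp": [-0.42,0,0],"dr": [0,0,0]},
    {"dp": [-0.48,0,0],"dr": [0,0,0]},
    {"dp": [-0.54,0,0],"dr": [0,0,0]},
    {"dp": [-0.6,0,0],"dr": [0,0,0]}
  ]
}}

```text
time: 23.2
ee_pos: [0.5033, 0.1424, 0.1408]
eef_rot: [[-0.991, 0.132, -0.0], [0.132, 0.991, -0.0], [0.0, -0.0, -1.0]]
contact_force: [-1.6, 1.0, -0.8]
opening: 0.0001
```

```bash
python3 -c "
from m import *
st()"
```

```text
23.2 loc [ -4.4576   0.2191 140.7896] F [-1.7117  0.8164 -0.7551]
```

>>> {"op": "drive_tool", "data": {
  "moves": [
    {"dp": [-0.06,0,0.01],"dr": [0,0,0]},
    {"dp": [-0.12,0,0.01],"dr": [0,0,0]},
    {"dp": [-0.18,0,0.02],"dr": [0,0,0]},
    {"dp": [-0.24,0,0.03],"dr": [0,0,0]},
    {"dp": [-0.3,0,0.04],"dr": [0,0,0]},
    {"dp": [-0.36,0,0.05],"dr": [0,0,0]},
    {"dp": [-0.42,0,0.05],"dr": [0,0,0]},
    {"dp": [-0.48,0,0.06],"dr": [0,0,0]},
    {"dp": [-0.54,0,0.07],"dr": [0,0,0]},
    {"dp": [-0.6,0,0.08],"dr": [0,0,0]}
  ]
}}

```text
time: 24.45
ee_pos: [0.5093, 0.1416, 0.1401]
eef_rot: [[-0.991, 0.132, -0.0], [0.132, 0.991, 0.0], [0.0, -0.0, -1.0]]
contact_force: [-2.1, -0.1, -0.2]
opening: 0.0001
```

```bash
python3 -c "
from m import *
st()"
```

```text
24.45 loc [  1.6221   0.2453 140.0531] F [-2.0352 -0.3937 -0.193 ]
```

>>> {"op": "drive_tool", "data": {
  "moves": [
    {"dp": [-0.06,0,0.01],"dr": [0,0,0]},
    {"dp": [-0.12,0,0.02],"dr": [0,0,0]},
    {"dp": [-0.18,0,0.03],"dr": [0,0,0]},
    {"dp": [-0.24,0,0.04],"dr": [0,0,0]},
    {"dp": [-0.3,0,0.05],"dr": [0,0,0]},
    {"dp": [-0.36,0,0.06],"dr": [0,0,0]},
    {"dp": [-0.42,0,0.07],"dr": [0,0,0]},
    {"dp": [-0.48,0,0.08],"dr": [0,0,0]},
    {"dp": [-0.54,0,0.09],"dr": [0,0,0]},
    {"dp": [-0.6,0,0.1],"dr": [0,0,0]}
  ]
}}

```text
time: 25.7
ee_pos: [0.5153, 0.1409, 0.1391]
eef_rot: [[-0.991, 0.132, -0.0], [0.132, 0.991, 0.0], [0.0, 0.0, -1.0]]
contact_force: [-1.9, 0.2, -0.0]
opening: 0.0007
```

```bash
python3 -c "
from m import *
st();pic('s12');st()"
```

```text
25.7 loc [  7.6426   0.2884 139.0843] F [-1.8727 -0.0664 -0.047 ]
25.75 loc [  7.752    0.2701 139.0926] F [-1.7371 -0.7141 -0.0349]
```

View pics/s12.png

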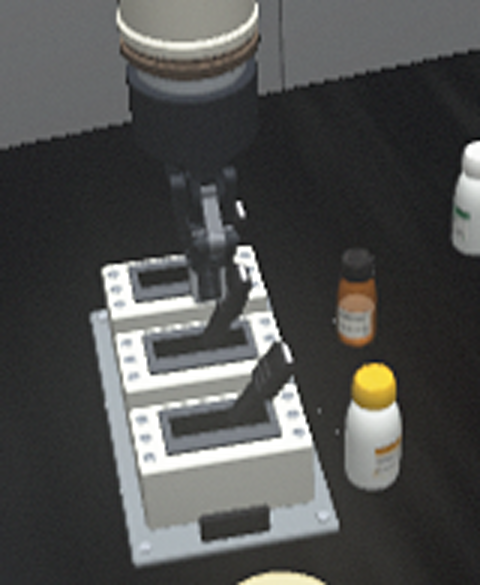

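The lever is past mid-ON at about 0.43 with only friction force. Continuing.

>>> {"op": "drive_tool", "data": {
  "moves": [
    {"dp": [-0.06,0,0.02],"dr": [0,0,0]},
    {"dp": [-0.12,0,0.04],"dr": [0,0,0]},
    {"dp": [-0.18,0,0.06],"dr": [0,0,0]},
    {"dp": [-0.24,0,0.09],"dr": [0,0,0]},
    {"dp": [-0.3,0,0.11],"dr": [0,0,0]},
    {"dp": [-0.36,0,0.13],"dr": [0,0,0]},
    {"dp": [-0.42,0,0.15],"dr": [0,0,0]},
    {"dp": [-0.48,0,0.17],"dr": [0,0,0]},
    {"dp": [-0.54,0,0.2],"dr": [0,0,0]},
    {"dp": [-0.6,0,0.22],"dr": [0,0,0]}
  ]
}}

```text
time: 27.0
ee_pos: [0.5213, 0.1401, 0.1369]
eef_rot: [[-0.991, 0.132, -0.0], [0.132, 0.991, 0.0], [0.0, 0.0, -1.0]]
contact_force: [-2.0, -0.8, -0.1]
opening: -0.0002
```

```bash
python3 -c "
from m import *
st()"
```

```text
27.0 loc [ 13.6593   0.2756 136.8793] F [-1.8371 -1.0691 -0.0631]
```

>>> {"op": "drive_tool", "data": {
  "moves": [
    {"dp": [-0.05,0,0.03],"dr": [0,0,0]},
    {"dp": [-0.1,0,0.05],"dr": [0,0,0]},
    {"dp": [-0.15,0,0.08],"dr": [0,0,0]},
    {"dp": [-0.2,0,0.1],"dr": [0,0,0]},
    {"dp": [-0.25,0,0.13],"dr": [0,0,0]},
    {"dp": [-0.3,0,0.15],"dr": [0,0,0]},
    {"dp": [-0.35,0,0.17],"dr": [0,0,0]},
    {"dp": [-0.4,0,0.19],"dr": [0,0,0]},
    {"dp": [-0.43,0,0.2],"dr": [0,0,0]},
    {"dp": [-0.46,0,0.2],"dr": [0,0,0]}
  ]
}}

```text
time: 28.25
ee_pos: [0.5257, 0.1394, 0.1348]
eef_rot: [[-0.991, 0.132, -0.0], [0.132, 0.991, -0.0], [0.0, -0.0, -1.0]]
contact_force: [-1.5, -0.2, 0.0]
opening: 0.0004
```

```bash
python3 -c "
from m import *
st();pic('s13');st()"
```

```text
28.25 loc [ 18.0978   0.187  134.7965] F [-1.4659 -0.4322  0.0055]
28.3 loc [ 18.0992   0.2454 134.7927] F [-0.7148  0.3112  0.0396]
```

View pics/s13.png

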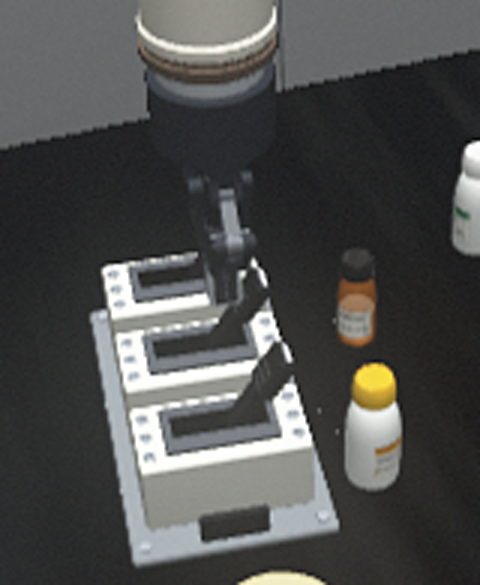

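>>> {"op": "drive_tool", "data": {
  "moves": [
    {"dp": [-0.03,0,0.01],"dr": [0,0,0]},
    {"dp": [-0.05,0,0.02],"dr": [0,0,0]},
    {"dp": [-0.08,0,0.03],"dr": [0,0,0]},
    {"dp": [-0.1,0,0.05],"dr": [0,0,0]},
    {"dp": [-0.13,0,0.06],"dr": [0,0,0]},
    {"dp": [-0.15,0,0.07],"dr": [0,0,0]},
    {"dp": [-0.18,0,0.08],"dr": [0,0,0]},
    {"dp": [-0.2,0,0.1],"dr": [0,0,0]},
    {"dp": [-0.2,0,0.1],"dr": [0,0,0]},
    {"dp": [-0.2,0,0.1],"dr": [0,0,0]}
  ]
}}

```text
time: 29.55
ee_pos: [0.5272, 0.1393, 0.134]
eef_rot: [[-0.991, 0.132, -0.001], [0.132, 0.991, -0.0], [0.001, -0.0, -1.0]]
contact_force: [-5.8, 0.3, 5.5]
opening: 0.0001
```

```bash
python3 -c "
from m import *
st()"
```

```text
29.55 loc [ 19.5972   0.2713 134.0344] F [-5.7686 -0.511   5.5362]
```

The ON stop is felt at about 8 N. Now withdrawing.

>>> {"op": "drive_tool", "data": {
  "moves": [
    {"dp": [0.4,0,-0.2],"dr": [0,0,0]},
    {"dp": [1.0,0,-0.6],"dr": [0,0,0]},
    {"dp": [1.5,0,-1.5],"dr": [0,0,0]},
    {"dp": [2,0,-3],"dr": [0,0,0]},
    {"dp": [3,0,-4.5],"dr": [0,0,0]},
    {"dp": [5,0,-6.5],"dr": [0,0,0]},
    {"dp": [7,0,-8.5],"dr": [0,0,0]},
    {"dp": [8,2,-10],"dr": [0,0,0]},
    {"dp": [8,3,-10.5],"dr": [0,0,0]},
    {"dp": [8,3,-10.5],"dr": [0,0,0]}
  ]
}}

```text
time: 30.8
ee_pos: [0.4529, 0.1802, 0.2396]
eef_rot: [[-0.991, 0.131, 0.002], [0.131, 0.991, 0.001], [-0.002, 0.001, -1.0]]
contact_force: [0.2, -0.9, -0.3]
opening: -0.0002
```

```bash
python3 -c "
from m import *
st();pic('s14');pic('t14','top');st()
im=cv2.imread('pics/s14.png')
"
```

```text
30.8 loc [-59.4342  31.0394 239.5761] F [ 0.2752 -0.8521 -0.3422]
30.9 loc [-59.666   29.5538 238.3839] F [ 0.0851 -0.8305  0.0126]
```

View pics/s14.png

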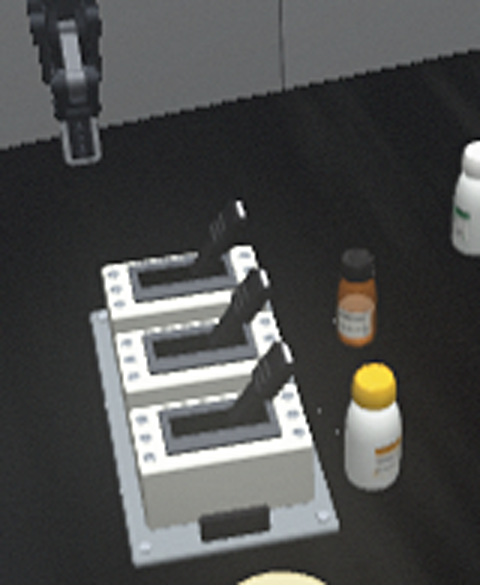

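View pics/t14.png

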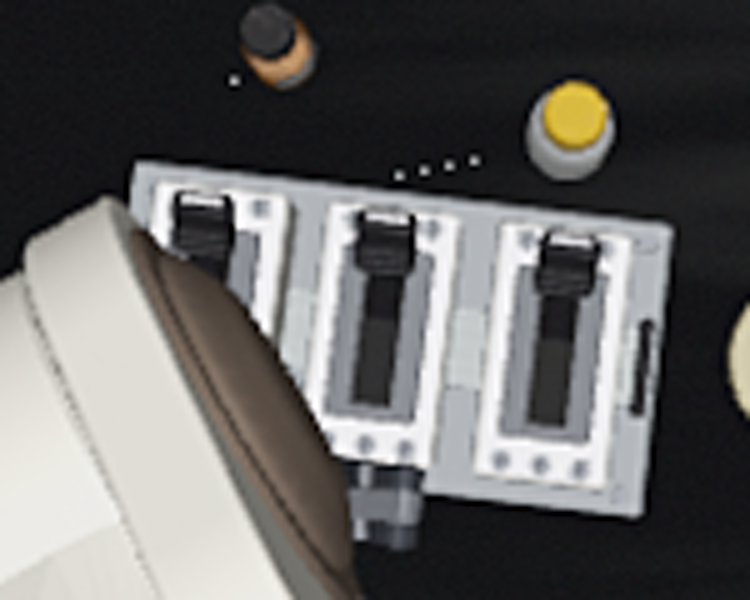

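All three levers lean alike at ON: lever tops in the side crop are at (238,208), (262,278) and (285,350), evenly spaced. The case is in line with the others, the bottles have not moved, and the arm is clear. Handing in.

```bash
python3 -c "
from station import ticket
print(ticket.hand_in())"
```

```text
the job is handed in; nothing more can be done
None
```

The tripped breaker, the middle one, is reset. I pushed its lever to OFF until it met its firm stop, threw it fully to ON, and handed the job in at about 31 s of the 51 s allowed.

- **OFF stop:** it was felt at about −0.74 rad by geometry. I pushed to about 10 N on the lever, roughly 0.65 N m against the latch's 0.4 N m at most. The horizontal push was about 6 N, well under the 16 N that shifts the case.
- **ON:** the lever swung past the whole latch range on friction alone and met its stop at about 8 N, so the latch had reset.
- **Last pictures:** all three levers lean alike at ON, the case is in line with its neighbours, both bottles stand where they were, and the arm is clear. Only the edge of the tape roll shows in the last pictures; the arm never went near it.
- **What was not clean:** one move was refused for a missing field and had no effect. Force readings are noisy by about 1 N. Near the OFF stop the force pointed more vertically than expected, which I put down to friction along the lever. The exact lever angle and any case shift under about 1.5 mm could not be read from the pictures.

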